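# Turn over and sort the swage blocks

### The job

Each of the three wooden forming blocks on the bench has a blue or an orange disc hidden in its underside. Tip each block over to see its disc, and lay it on its side, disc showing sideways, flat on the floor of the tray with rims of the same colour. Set the blocks down without dropping them, and leave the mallet, the jar and the bowl where they are.

Things in the scene. Friction and masses are not known exactly. Their poses are not given: they have to be found in the camera images.
- block_a: One of three look-alike pale wooden forming blocks, 54 (its x) x 56 (its y) x 60 (its z) mm, about 0.11 kg, loose, standing upright at the start with its 28 mm wide, 16 mm deep groove (running along its y, right across) on top. It can be gripped across its x faces (54 mm) or its y faces (56 mm), in the plain lower 44 mm. Origin: centre of the underside; z points from the underside to the grooved top. A 42 mm colour disc is let into the underside: on this block it is blue.
- block_b: One of three look-alike pale wooden forming blocks, 54 (its x) x 56 (its y) x 60 (its z) mm, about 0.11 kg, loose, standing upright at the start with its 28 mm wide, 16 mm deep groove (running along its y, right across) on top. It can be gripped across its x faces (54 mm) or its y faces (56 mm), in the plain lower 44 mm. Origin: centre of the underside; z points from the underside to the grooved top. A 42 mm colour disc is let into the underside: on this block it is orange.
- block_c: One of three look-alike pale wooden forming blocks, 54 (its x) x 56 (its y) x 60 (its z) mm, about 0.11 kg, loose, standing upright at the start with its 28 mm wide, 16 mm deep groove (running along its y, right across) on top. It can be gripped across its x faces (54 mm) or its y faces (56 mm), in the plain lower 44 mm. Origin: centre of the underside; z points from the underside to the grooved top. A 42 mm colour disc is let into the underside: on this block it is blue.
- block_a_center (a point): Middle of block_a, 30 mm from its underside along its z; axes as the block's. The blue disc lies 30 mm from here along -z.
- block_b_center (a point): Middle of block_b, 30 mm from its underside along its z; axes as the block's. The orange disc lies 30 mm from here along -z.
- block_c_center (a point): Middle of block_c, 30 mm from its underside along its z; axes as the block's. The blue disc lies 30 mm from here along -z.
- tray_blue: Fixed shallow tray with a cork floor and blue rims, 112 (its x) x 224 (its y) mm outside; floor 6 mm thick, rims 6 mm wide and 14 mm high, so 100 x 212 mm inside. Room for two blocks side by side along y (52 mm either side of the centre). Origin: centre of the underside, on the bench; x points across the tray, away from the robot, y along it to the left.
- tray_orange: Fixed shallow tray with a cork floor and orange rims, 112 (its x) x 224 (its y) mm outside; floor 6 mm thick, rims 6 mm wide and 14 mm high, so 100 x 212 mm inside. Room for two blocks side by side along y (52 mm either side of the centre). Origin: centre of the underside, on the bench; x points across the tray, away from the robot, y along it to the left.
- mallet: Bystander: wooden mallet lying along its x, 240 mm long, head 44 mm thick and 85 mm wide at its +x end, on the robot's right-hand side of the bench. Origin: on the bench, at the handle's middle.
- jar: Bystander: amber glass jar with a black cap, 66 mm across, 70 mm high, standing. Origin: centre of its underside.
- bowl: Bystander: white ceramic bowl, 90 mm across, 40 mm high, standing at the robot's left. Origin: centre of its underside.
Things that resemble listed ones, but are neither listed nor needed, are in the scene too. Leave any green or purple look-alike of the block_b alone.

How it is judged:
By the outcome, as a careful person would: the job done as asked, in the order asked, and still so for the second after the job is handed in, with the robot touching nothing.
It also fails if it takes over 72 s, if anything falls off the work surface, if the arm or the gripper's body presses on something with over 40 N, if the wrist force passes 120 N, or if a joint passes its speed limit or range.

### The arm

A 7-joint arm with a two-finger parallel gripper is mounted at the origin on the work surface. World frame = base frame: x ahead of the robot, y to its left, z up, the work surface at z = 0. Lengths are in m, angles in rad, forces in N, time in s.
With the tool pointing down it reaches from about 0.375 to 0.925 m from the base axis. Payload 3.1 kg.
Tool frame: the origin (TCP) lies between the finger pads; the fingertips stand 19 mm ahead of it and the grasp point (between the pads) is the TCP; z points along the fingers, y is the direction in which the jaws open and shut (so a half turn about z gives the same grasp; the last joint's range is limited). The gripper opens to 85 mm and grips with 20 to 120 N. Pads are 22 mm wide; open, the fingers measure 114 mm over their backs; the gripper's body (76 mm by 85 mm) begins 54 mm behind the grasp point. The pads swing forward as they close: fully open they stand 13 mm farther back than shut.
Start: joints at [-1.404, 0.383, 0.044, 1.598, -0.018, 1.161, -0.05], TCP at [0.17, 0.627, 0.25] pointing down, gripper open.
Joint ranges: [-2.61, 2.61], [-0.41, 2.15], [-1.48, 1.57], [0, 2.5], [-1.57, 4.71], [0.05, 1.97], [-2.85, 2.85]. Speed limits (rad/s): [2.79, 2.79, 3.14, 3.14, 3.14, 3.14, 3.14].

### API

Orientations are given as a unit quaternion [x, y, z, w].
In Python, from bench import move_ptp, movel, move_j, move_gripper, pause, inverse_kinematics, read_camera, camera_params, MotionError, sign_off, look_for, tip_of, read_time_s, read_qpos, read_joint_vel, read_effort, read_eef_pos, read_tcp_rot, read_ft_force, read_ft_torque, read_finger_gap gives the robot as it stands. Calls block until the motion is done:
- move_ptp(position, orientation): joint-space move of the TCP to a pose.
- movel(position, orientation=None, speed=0.15): straight line of the TCP; orientation=None keeps the orientation; speed is the mean speed in m/s.
- move_j(angles): joint-space move.
- move_gripper(opening, effort=None): finger opening in m; effort is the grip in N (None keeps the last); returns when the fingers have stopped.
- pause(seconds).
- inverse_kinematics(position, orientation): joint angles nearest the present ones, or None.
- read_camera(name): name is "side" or "top"; returns the picture (400x640x3 uint8, red, green, blue); there is no depth.
- camera_params(name): a dict with "K" (3x3 intrinsics, pixels), "dist_coeffs" ([k1, k2, p1, p2, k3] as OpenCV has them; the pictures are not rectified), "camera_from_world" (4x4, takes a point from world to camera coordinates). Camera axes: x right, y down, z forward; pixel columns grow to the right and rows downward; lengths in m; the calibration is good to about 2 mm. A picture is of the moment at which its call begins. camera_params takes no time and is no camera call.
A pose or a line that the arm cannot do raises MotionError and nothing moves.
- sign_off(): hands the job in, once; it reports no verdict.
Trained networks look in the newest picture that a camera, given by its name, has taken for a name from the list of things; names that differ only in an ending like _2 or _b are one class to them, and where a whole thing is asked for, a point or a joint stands for the part that bears it (a point fixed in the world has none). Each returns a list of dicts, best first, with "confidence" (0 to 1); they miss things now and then, are a little off and sometimes report something else, mostly with a low value. They report only what shows in the picture. A call takes as long as a camera call. They do not tell look-alikes from the thing itself.
- look_for(camera, name): "at" ([column, row] in pixels, amid what is visible of it).
- tip_of(camera, name): "at" ([column, row] in pixels: a listed point, or the origin of a listed thing).
Readings, each from a call of its own:
- read_time_s(): time.
- read_qpos(): joint angles.
- read_joint_vel(): joint speeds.
- read_effort(): joint torques, N m.
- read_eef_pos(): TCP position.
- read_tcp_rot(): TCP orientation.
- read_ft_force(): force on the tool from outside, world axes, zero at the start.
- read_ft_torque(): the same for the moment, N m.
- read_finger_gap(): finger opening in m.
Only numpy, scipy, OpenCV 4.12 (cv2) and the standard library are available. Lean on these libraries where they do the work, as an engineer would, in place of code of your own. Each camera call takes 0.05 s, during which the arm holds its last target.

## Working session

There is one attempt and no reset: what is moved stays moved. The work goes in short steps, each a Python script; the robot and the scene stay as the last script left them, time stands still between calls to the robot, and variables do not carry over. Pictures are saved under pics/ and viewed, and the job is handed in when it is done.

```bash
ls; mkdir -p pics
python3 - <<'E'
from bench import *
import cv2
for c in ["top","side"]:
    im=read_camera(c); cv2.imwrite(f"pics/{c}0.png",im[:,:,::-1])
    p=camera_params(c); print(c,p)
    for n in ["block_a","tray_blue","tray_orange","mallet","jar","bowl"]:
        print(n,[( [round(v) for v in d["at"]],round(d["confidence"],2)) for d in look_for(c,n)])
print(read_time_s(),read_finger_gap())
E
```

```text
pics
top {'K': array([[414.41340292,   0.        , 311.85690264],
       [  0.        , 414.41340292, 202.19851747],
       [  0.        ,   0.        ,   1.        ]]), 'dist_coeffs': array([-0.10195342,  0.        ,  0.        ,  0.        ,  0.        ]), 'camera_from_world': array([[ 0.02413409, -0.99969638,  0.00496835, -0.00462705],
       [-0.99729709, -0.02442057, -0.06929762,  0.45039518],
       [ 0.06939791, -0.00328249, -0.99758366,  1.32660506],
       [ 0.        ,  0.        ,  0.        ,  1.        ]])}
block_a [([260, 196], 0.91), ([377, 206], 0.84), ([242, 258], 0.78), ([322, 202], 0.76), ([341, 237], 0.64), ([277, 234], 0.59), ([382, 256], 0.53)]
tray_blue [([264, 150], 0.81), ([378, 206], 0.49)]
tray_orange [([357, 143], 0.78), ([179, 208], 0.41)]
mallet [([449, 172], 0.66)]
jar [([181, 209], 0.62)]
bowl [([203, 164], 0.85)]
side {'K': array([[497.59758168,   0.        , 323.21770574],
       [  0.        , 497.59758168, 193.94621206],
       [  0.        ,   0.        ,   1.        ]]), 'dist_coeffs': array([-0.11637675,  0.        ,  0.        ,  0.        ,  0.        ]), 'camera_from_world': array([[ 0.86844839, -0.49571743, -0.00785045, -0.39926382],
       [-0.32108959, -0.55031148, -0.77075207,  0.19693778],
       [ 0.37775504,  0.67187909, -0.63708682,  1.3503429 ],
       [ 0.        ,  0.        ,  0.        ,  1.        ]])}
block_a [([275, 194], 0.98), ([302, 230], 0.96), ([327, 206], 0.87), ([302, 270], 0.78), ([354, 248], 0.75), ([302, 173], 0.58), ([238, 180], 0.53)]
tray_blue [([343, 168], 0.97)]
tray_orange [([404, 216], 0.7)]
mallet [([440, 292], 0.58)]
jar [([301, 171], 0.64), ([255, 136], 0.63)]
bowl [([300, 134], 0.7)]
0.7 0.08560704764877908
```

Run:
```python
import cv2
t=cv2.imread("pics/top0.png")[110:310,150:500]
cv2.imwrite("pics/t1.png",cv2.resize(t,None,fx=2.28,fy=2.28,interpolation=cv2.INTER_CUBIC))
t=cv2.imread("pics/side0.png")[100:330,200:500]
cv2.imwrite("pics/s1.png",cv2.resize(t,None,fx=2.6,fy=2.6,interpolation=cv2.INTER_CUBIC))
```

```text
(no output)
```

View pics/top0.png

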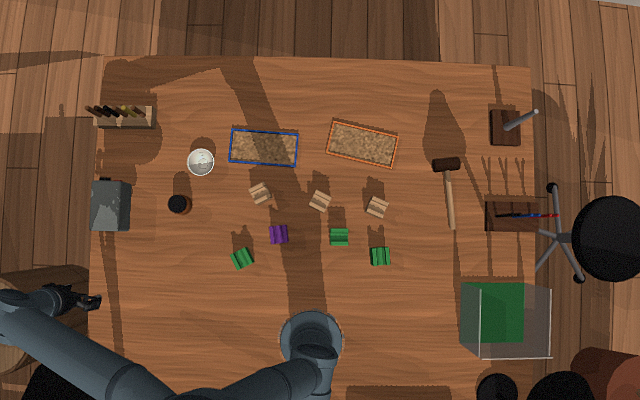

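View pics/t1.png

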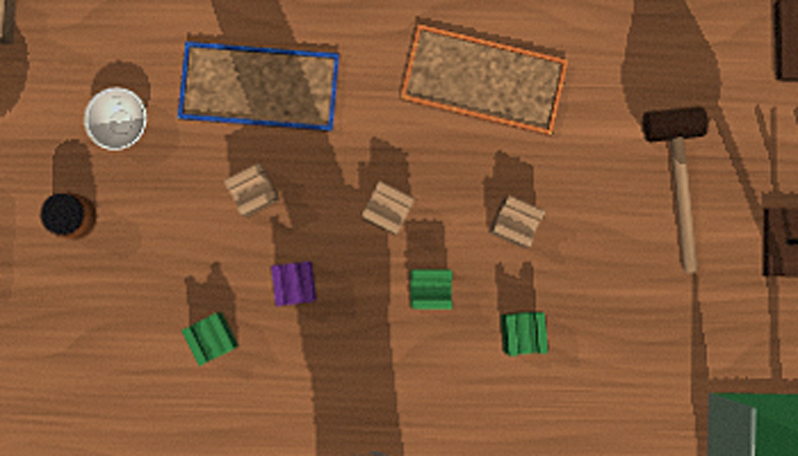

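View pics/s1.png

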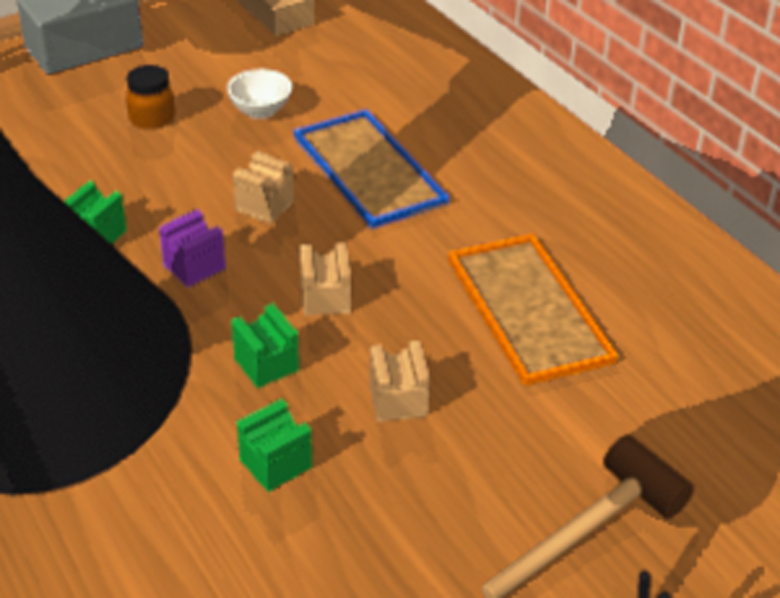

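Pale candidates for the three blocks are at top pixels (260,194), (320,201) and (377,207). The look-alikes to leave alone are purple (278,234) and green (340,237), (242,258) and (380,256). The blue tray is at (264,148) and the orange tray at (362,143). Next I fit poses by silhouette in both cameras.

```bash
cat > h.py <<'E'
import numpy as np, cv2
from bench import *
from scipy.optimize import minimize
from scipy.spatial.transform import Rotation as R
S=4
def proj(c,P):
    p=camera_params(c);T=p["camera_from_world"]
    return cv2.projectPoints(np.asarray(P,float),cv2.Rodrigues(T[:3,:3])[0],T[:3,3],p["K"],p["dist_coeffs"])[0][:,0]
def ray(c,px,z):
    p=camera_params(c);T=p["camera_from_world"]
    u=cv2.undistortPoints(np.array([[px]],float),p["K"],p["dist_coeffs"])[0,0]
    d=T[:3,:3].T@np.array([u[0],u[1],1]);o=-T[:3,:3].T@T[:3,3]
    return o+d*(z-o[2])/d[2]
def box(x0,x1,y0,y1,z0,z1): return np.array([[x,y,z] for x in(x0,x1) for y in(y0,y1) for z in(z0,z1)])
BLOCK=[box(-.027,.027,-.028,.028,0,.044),box(-.027,-.014,-.028,.028,.04,.06),box(.014,.027,-.028,.028,.04,.06)]
TRAY=[box(-.056,.056,-.112,.112,0,.014)]
def sil(c,parts,Rm,t,shape,off):
    m=np.zeros((shape[0]*S,shape[1]*S),np.uint8)
    for P in parts:
        q=(proj(c,P@Rm.T+t)-off+.5)*S
        cv2.fillConvexPoly(m,cv2.convexHull(np.round(q).astype(np.int32)),255)
    return cv2.resize(m,(shape[1],shape[0]),interpolation=cv2.INTER_AREA)/255.
def fit(parts,masks,x0,yaws):
    # masks: {cam:(mask crop float, off)}
    def cost(v):
        Rm=R.from_euler('z',v[2]).as_matrix();e=0
        for c,(m,o) in masks.items():
            e+=np.abs(sil(c,parts,Rm,np.array([v[0],v[1],0]),m.shape,o)-m).sum()/m.sum()
        return e
    best=None
    for y in yaws:
        r=minimize(cost,[x0[0],x0[1],y],method='Nelder-Mead',options=dict(initial_simplex=[[x0[0],x0[1],y],[x0[0]+.008,x0[1],y],[x0[0],x0[1]+.008,y],[x0[0],x0[1],y+.2]],xatol=1e-4,fatol=1e-4))
        if best is None or r.fun<best.fun: best=r
    return best
def crop(im,c,px,h): 
    x,y=int(px[0]),int(px[1]);return im[y-h:y+h,x-h:x+h],np.array([x-h,y-h])
E
python3 - <<'E'
from h import *
tops=cv2.imread("pics/top0.png");sides=cv2.imread("pics/side0.png")
vis=[]
for px in [(260,194),(320,201),(377,207)]:
    g=ray("top",px,.05);masks={}
    for c,im,h in(("top",tops,18),("side",sides,24)):
        q=proj(c,[[g[0],g[1],.03]])[0]
        k,o=crop(im,c,q,h); hsv=cv2.cvtColor(k,cv2.COLOR_BGR2HSV); 
        m=((hsv[...,1]<135)&(k[...,2]>60)).astype(np.uint8)
        n,l,st,_=cv2.connectedComponentsWithStats(m); 
        m=(l==1+np.argmax(st[1:,4])).astype(float)
        masks[c]=(m,o); vis.append(np.hstack([cv2.resize(k,(240,240)),cv2.resize(np.dstack([m*255]*3).astype(np.uint8),(240,240))]))
    r=fit(BLOCK,masks,g,np.radians([-75,-45,-15,15,45,75]))
    print(px,r.x[:2].round(4),np.degrees(r.x[2]).round(1),round(r.fun,3),{c:int(masks[c][0].sum()) for c in masks})
cv2.imwrite("pics/m.png",np.vstack([np.hstack(vis[0:2]),np.hstack(vis[2:4]),np.hstack(vis[4:6])])[:, :][::1])
from math import degrees
for n,px,lo,hi in [("blue",(264,148),(105,110,60),(130,255,255)),("orange",(362,143),(5,190,150),(16,255,255))]:
    hsv=cv2.cvtColor(tops,cv2.COLOR_BGR2HSV);m=cv2.inRange(hsv,lo,hi);k,o=crop(m,"top",px,45)
    ys,xs=np.nonzero(k);(cx,cy),wh,a=cv2.minAreaRect(np.float32(np.c_[xs,ys]+o))
    g=ray("top",(cx,cy),.014); print(n,len(xs),(cx,cy),wh,a,g)
    full=np.zeros(k.shape,np.uint8);cv2.fillConvexPoly(full,cv2.convexHull(np.c_[xs,ys].astype(np.int32)),1)
    r=fit(TRAY,{"top":(full.astype(float),o)},g,np.radians([-15,0,15]))
    print(n,r.x[:2].round(4),np.degrees(r.x[2]).round(1),round(r.fun,3))
for n,px in [("mallethead",(446,164)),("jar",(178,204)),("bowl",(201,162)),("purple",(278,234))]: print(n,ray("top",px,.05 if n!="bowl" else .04).round(3))
print([ray("top",p,.05).round(3) for p in [(340,237),(242,258),(380,256)]])
E
```

```text
Traceback (most recent call last):
  File "h.py", line 32, in fit
    r=minimize(cost,[x0[0],x0[1],y],method='Nelder-Mead',options=dict(initial_simplex=[[x0[0],x0[1],y],[x0[0]+.008,x0[1],y],[x0[0],x0[1]+.008,y],[x0[0],x0[1],y+.2]],xatol=1e-4,fatol=1e-4))
  File "h.py", line 28, in cost
    e+=np.abs(sil(c,parts,Rm,np.array([v[0],v[1],0]),m.shape,o)-m).sum()/m.sum()
              ~~~^^^^^^^^^^^^^^^^^^^^^^^^^^^^^^^^^^^^^^^^^^^^^^
  File "h.py", line 20, in sil
    q=(proj(c,P@Rm.T+t)-off+.5)*S
       ~~~~^^^^^^^^^^^^
  File "h.py", line 7, in proj
    p=camera_params(c);T=p["camera_from_world"]
ValueError: time passes only in moves, steps and waits
```

```bash
sed -i 's/^S=4/S=4\nCP={c:camera_params(c) for c in("top","side")}/; s/p=camera_params(c);T/p=CP[c];T/' h.py
cat > pose0.py <<'E'
from h import *
tops=cv2.imread("pics/top0.png");sides=cv2.imread("pics/side0.png")
vis=[]
for px in [(260,194),(320,201),(377,207)]:
    g=ray("top",px,.05);masks={}
    for c,im,h in(("top",tops,18),("side",sides,24)):
        q=proj(c,[[g[0],g[1],.03]])[0]
        k,o=crop(im,c,q,h); hsv=cv2.cvtColor(k,cv2.COLOR_BGR2HSV); 
        m=((hsv[...,1]<135)&(k[...,2]>60)).astype(np.uint8)
        n,l,st,_=cv2.connectedComponentsWithStats(m); 
        m=(l==1+np.argmax(st[1:,4])).astype(float)
        masks[c]=(m,o)
        vis.append(k);vis.append(np.dstack([m*255]*3))
    r=fit(BLOCK,masks,g,np.radians([-75,-45,-15,15,45,75]))
    for c in masks:
        f=sil(c,BLOCK,R.from_euler('z',r.x[2]).as_matrix(),np.array([r.x[0],r.x[1],0]),masks[c][0].shape,masks[c][1]); vis.append(np.dstack([f*255,masks[c][0]*255,f*0]))
    print(px,r.x[:2].round(4),np.degrees(r.x[2]).round(1),round(r.fun,3),{c:int(masks[c][0].sum()) for c in masks})
vis=[cv2.resize(v.astype(np.uint8),(130,130),interpolation=0) for v in vis]
cv2.imwrite("pics/m.png",np.vstack([np.hstack(vis[i:i+6]) for i in(0,6,12)]))
for n,px,lo,hi in [("blue",(264,148),(105,110,60),(130,255,255)),("orange",(362,143),(5,190,150),(16,255,255))]:
    hsv=cv2.cvtColor(tops,cv2.COLOR_BGR2HSV);m=cv2.inRange(hsv,lo,hi);k,o=crop(m,"top",px,40)
    n2,l,st,_=cv2.connectedComponentsWithStats(k); k=(l==1+np.argmax(st[1:,4]))
    ys,xs=np.nonzero(k);(cx,cy),wh,a=cv2.minAreaRect(np.float32(np.c_[xs,ys]+o))
    g=ray("top",(cx,cy),.014); print(n,len(xs),(cx,cy),wh,a,g)
    full=np.zeros(k.shape,np.uint8);cv2.fillConvexPoly(full,cv2.convexHull(np.c_[xs,ys].astype(np.int32)),1)
    r=fit(TRAY,{"top":(full.astype(float),o)},g,np.radians([-15,0,15]))
    print(n,r.x[:2].round(4),np.degrees(r.x[2]).round(1),round(r.fun,3))
for n,px in [("mallethead",(446,164)),("jar",(178,204)),("bowl",(201,162)),("purple",(278,234))]: print(n,ray("top",px,.05 if n!="bowl" else .04).round(3))
print([ray("top",p,.05).round(3) for p in [(340,237),(242,258),(380,256)]])
E
python3 pose0.py
```

```text
(260, 194) [0.4744 0.1789] -25.6 12.53 {'top': 354, 'side': 35}
(320, 201) [0.4601 0.0041] -30.1 40.173 {'top': 335, 'side': 12}
(377, 207) [ 0.3898 -0.0352] -20.1 2.0 {'top': 355, 'side': 2}
blue 337 (262.8934631347656, 147.33148193359375) (67.8631820678711, 33.85184860229492) 4.573921203613281 [0.62699372 0.17131007 0.014     ]
blue [0.6293 0.1722] -3.4 0.023
orange 2 (342.5, 124.0) (1.0, 0.0) 180.0 [ 0.7116669  -0.08857046  0.014     ]
orange [0.557  0.1408] 38.5 1.0
mallethead [ 0.582 -0.422  0.05 ]
jar [0.432 0.432 0.05 ]
bowl [0.57  0.367 0.04 ]
purple [0.345 0.11  0.05 ]
[array([ 0.341, -0.085,  0.05 ]), array([0.267, 0.221, 0.05 ]), array([ 0.284, -0.212,  0.05 ])]
```

View pics/m.png

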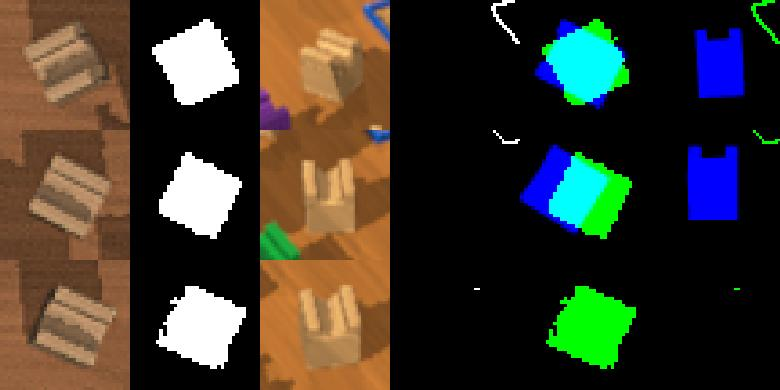

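Run:
```python
import cv2
s=cv2.imread("pics/side0.png");t=cv2.imread("pics/top0.png");hs=cv2.cvtColor(s,40);ht=cv2.cvtColor(t,40)
print(hs[248,340:368].tolist());print(hs[215,315:338].tolist())
print(ht[143,320:332].tolist(),ht[120:128,345].tolist())
```

```text
[[14, 187, 198], [14, 183, 190], [15, 157, 172], [16, 139, 156], [16, 138, 155], [16, 140, 169], [16, 141, 176], [16, 142, 174], [16, 141, 174], [16, 140, 169], [16, 140, 158], [16, 140, 171], [16, 140, 164], [16, 140, 182], [16, 141, 224], [17, 135, 234], [17, 137, 231], [17, 139, 228], [16, 139, 220], [16, 140, 199], [16, 139, 182], [16, 139, 181], [16, 140, 173], [16, 139, 169], [16, 142, 151], [14, 166, 123], [14, 186, 125], [14, 188, 122]]
[[14, 182, 132], [15, 151, 142], [16, 140, 180], [16, 140, 170], [16, 141, 168], [16, 139, 169], [16, 140, 168], [16, 140, 166], [16, 140, 168], [16, 141, 170], [16, 141, 173], [16, 140, 180], [16, 141, 185], [16, 141, 186], [16, 141, 186], [16, 140, 189], [16, 140, 189], [16, 140, 187], [16, 141, 183], [16, 146, 169], [14, 181, 128], [14, 189, 123], [14, 186, 122]]
[[13, 152, 138], [12, 150, 139], [11, 145, 142], [12, 151, 140], [12, 146, 147], [13, 146, 148], [12, 143, 109], [10, 142, 88], [10, 183, 184], [11, 179, 179], [13, 130, 153], [15, 119, 142]] [[12, 141, 103], [13, 149, 99], [12, 138, 100], [10, 183, 155], [12, 181, 215], [11, 179, 148], [15, 115, 138], [15, 123, 143]]
```

```bash
sed -i 's/hsv\[...,1\]<135)&(k/hsv[...,1]<(160 if c=="side" else 128))\&(k/; s/(5,190,150)/(5,166,120)/' pose0.py; python3 pose0.py
```

```text
(260, 194) [0.4748 0.1735] 29.5 0.148 {'top': 338, 'side': 484}
(320, 201) [ 0.4541 -0.018 ] -25.7 0.118 {'top': 322, 'side': 483}
(377, 207) [ 0.4397 -0.1992] -23.4 0.159 {'top': 343, 'side': 591}
blue 337 (262.8934631347656, 147.33148193359375) (67.8631820678711, 33.85184860229492) 4.573921203613281 [0.62699372 0.17131007 0.014     ]
blue [0.6293 0.1722] -3.4 0.023
orange 420 (362.08599853515625, 144.57249450683594) (68.48151397705078, 34.391597747802734) 13.570433616638184 [ 0.64441192 -0.15420952  0.014     ]
orange [ 0.6466 -0.154 ] -12.1 0.034
mallethead [ 0.582 -0.422  0.05 ]
jar [0.432 0.432 0.05 ]
bowl [0.57  0.367 0.04 ]
purple [0.345 0.11  0.05 ]
[array([ 0.341, -0.085,  0.05 ]), array([0.267, 0.221, 0.05 ]), array([ 0.284, -0.212,  0.05 ])]
```

View pics/m.png

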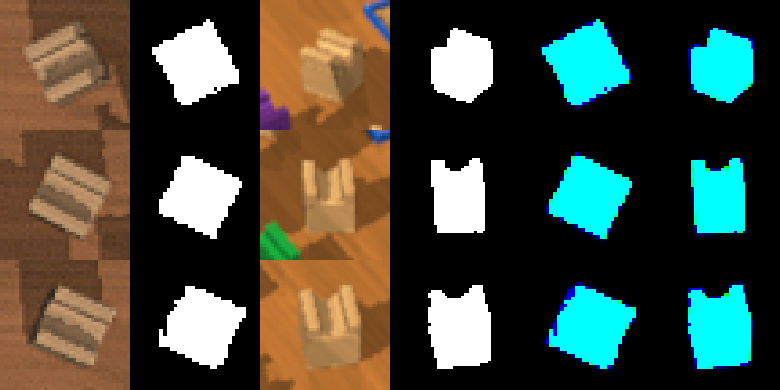

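```bash
cat >> h.py <<'E'
BL=[(.4748,.1735,29.5),(.4541,-.018,-25.7),(.4397,-.1992,-23.4)]
TR={"blue":(.6293,.1722,-3.4),"orange":(.6466,-.154,-12.1)}
def quat(th,tilt,s):
    """tool z leans toward direction th by tilt (deg, signed); jaw axis y=s*(z x d)"""
    d=np.array([np.cos(np.radians(th)),np.sin(np.radians(th)),0]);t=np.radians(tilt)
    z=np.sin(t)*d-np.cos(t)*np.array([0,0,1.]);y=s*np.cross([0,0,1.],d)
    return R.from_matrix(np.c_[np.cross(y,z),y,z]).as_quat()
def slot(tray,off):
    x,y,a=TR[tray];a=np.radians(a);return np.array([x-np.sin(a)*off,y+np.cos(a)*off])
E
python3 - <<'E'
from h import *
lo=np.array([-2.61,-.41,-1.48,0,-1.57,.05,-2.85]);hi=np.array([2.61,2.15,1.57,2.5,4.71,1.97,2.85])
def t(p,q):
    r=inverse_kinematics(list(p),list(q))
    return None if r is None else np.array(r)
for i,(x,y,a) in enumerate(BL):
  for k in range(4):
    th=(a+90*k+180)%360-180
    for s in(1,-1):
      o=[]
      for tl in(35,45,55):
        r=t([x,y,.028],quat(th,tl,s)); r2=t([x,y,.12],quat(th,tl,s))
        o.append("--" if r is None or r2 is None else "%.2f"%min((r-lo).min(),(hi-r).min()))
      print("pick",i,round(th,1),s,o)
for tr in TR:
  for k in range(4):
    th=(TR[tr][2]+90*k+180)%360-180
    for s in(1,-1):
      o=[]
      for off in(-.052,0,.052):
       for tl in(35,45,55):
        p=slot(tr,off); r=t([*p,.034],quat(th,-tl,s)); r2=t([*p,.12],quat(th,-tl,s))
        o.append("--" if r is None or r2 is None else "%.2f"%min((r-lo).min(),(hi-r).min()))
      print("place",tr,round(th,1),s,o)
print(read_time_s())
E
```

```text
pick 0 29.5 1 ['0.08', '--', '--']
pick 0 29.5 -1 ['0.07', '--', '--']
pick 0 119.5 1 ['0.19', '0.12', '0.16']
pick 0 119.5 -1 ['0.53', '0.51', '0.46']
pick 0 -150.5 1 ['0.61', '0.42', '0.25']
pick 0 -150.5 -1 ['0.64', '0.45', '0.27']
pick 0 -60.5 1 ['0.40', '0.43', '0.46']
pick 0 -60.5 -1 ['0.42', '0.45', '0.49']
pick 1 -25.7 1 ['--', '--', '--']
pick 1 -25.7 -1 ['--', '--', '--']
pick 1 64.3 1 ['0.07', '0.05', '0.06']
pick 1 64.3 -1 ['0.20', '0.13', '0.06']
pick 1 154.3 1 ['0.35', '0.16', '0.12']
pick 1 154.3 -1 ['0.60', '0.40', '0.24']
pick 1 -115.7 1 ['0.49', '0.57', '0.64']
pick 1 -115.7 -1 ['0.51', '0.58', '0.65']
pick 2 -23.4 1 ['--', '--', '--']
pick 2 -23.4 -1 ['0.02', '--', '--']
pick 2 66.6 1 ['0.14', '0.05', '0.14']
pick 2 66.6 -1 ['0.42', '0.21', '0.14']
pick 2 156.6 1 ['0.39', '0.22', '0.06']
pick 2 156.6 -1 ['0.55', '0.38', '0.21']
pick 2 -113.4 1 ['0.40', '0.44', '0.49']
pick 2 -113.4 -1 ['0.41', '0.45', '0.50']
place blue -3.4 1 ['0.42', '0.21', '--', '0.40', '0.20', '--', '0.39', '0.18', '--']
place blue -3.4 -1 ['0.33', '0.12', '--', '0.31', '0.10', '--', '0.29', '
[... 613 characters left out ...]
31', '0.11', '--', '0.31', '0.11', '--']
place orange -12.1 -1 ['0.31', '0.08', '--', '0.29', '0.07', '--', '0.27', '0.06', '--']
place orange 77.9 1 ['0.23', '0.39', '0.51', '0.29', '0.42', '0.53', '0.34', '0.46', '0.55']
place orange 77.9 -1 ['0.79', '0.84', '0.87', '0.84', '0.87', '0.89', '0.88', '0.90', '0.85']
place orange 167.9 1 ['0.10', '0.25', '0.15', '0.09', '0.32', '0.19', '0.08', '0.32', '0.22']
place orange 167.9 -1 ['0.19', '0.34', '0.25', '0.26', '0.33', '0.24', '0.22', '0.32', '0.24']
place orange -102.1 1 ['0.37', '0.18', '0.09', '0.24', '0.13', '0.07', '0.24', '0.12', '0.05']
place orange -102.1 -1 ['0.07', '0.14', '0.04', '0.05', '0.11', '0.16', '0.01', '0.07', '0.12']
0.7
```

```bash
cat >> h.py <<'E'
def shot(c,n,px=None,h=80,f=3):
    im=read_camera(c)[:,:,::-1].copy()
    if px is not None: 
        x,y=int(px[0]),int(px[1]);im2=im[max(0,y-h):y+h,max(0,x-h):x+h];im2=cv2.resize(im2,None,fx=f,fy=f,interpolation=cv2.INTER_CUBIC)
    else: im2=im
    cv2.imwrite(f"pics/{n}.png",im2);return im
VIEW=np.array([.55,.03,.22])
def pick(i,th,tilt,s=-1):
    x,y,_=BL[i];q=list(quat(th,tilt,s))
    move_ptp([x,y,.15],q);movel([x,y,.028],q,.12)
    f0=np.array(read_ft_force());move_gripper(.04,45)
    print("gap",read_finger_gap(),"t",read_time_s())
    movel([x,y,.16],q,.15)
    tv=80;q2=list(quat(tv,-(90-tilt),s))
    move_ptp(list(VIEW),q2)
    d=np.array([np.cos(np.radians(tv)),np.sin(np.radians(tv)),0])
    disc=VIEW-.028*d; px=proj("side",[disc])[0]
    im=shot("side",f"view{i}",px,60,5);print("gap",read_finger_gap(),"disc px",px,"bgr",np.median(im[int(px[1])-1:int(px[1])+2,int(px[0])-1:int(px[0])+2].reshape(-1,3),0),"t",read_time_s())
def place(tray,off,tilt,hz=.034,s=-1,dth=0):
    # tilt = pick tilt
    th=TR[tray][2]+90+dth;q=list(quat(th,-(90-tilt),s));d=np.array([np.cos(np.radians(th)),np.sin(np.radians(th))])
    p=slot(tray,off)-.002*d
    move_ptp([*p,.13],q);movel([*p,.13],q)if 0 else None
    movel([*p,hz+.006],q,.12);pause(.15);f0=read_ft_force()[2]
    z=hz+.004
    while z>hz-.004:
        movel([*p,z],q,.03);f=read_ft_force()[2]-f0
        if f>3: break
        z-=.001
    print("contact z",z,"dF",f)
    move_gripper(.082);pause(.1);movel([*p,.15],q,.15);print("t",read_time_s(),"gap",read_finger_gap())
E
python3 - <<'E'
from h import *
pick(0,119.5,45)
E
```

```text
gap 0.05371842743092458 t 4.2667
gap 0.053709787793145725 disc px [348.17875791 141.73276515] bgr [134.  67.  18.] t 6.6917
```

View pics/view0.png

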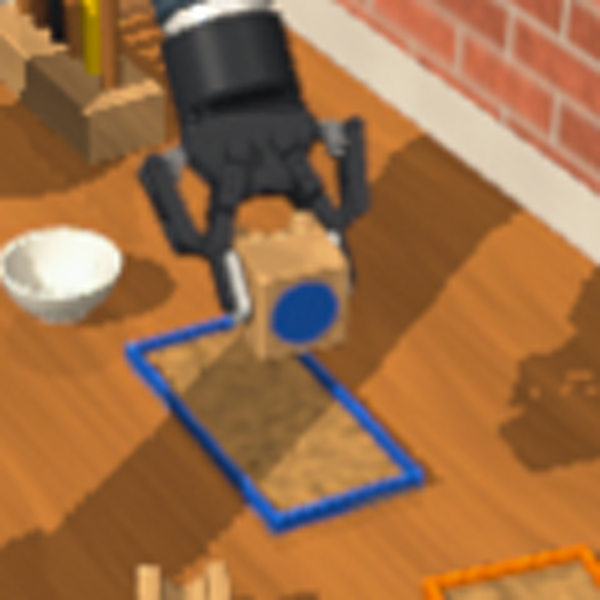

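The block is held by its x faces (gap 53.7 mm) and shows a blue disc at side pixel (348,142). It goes in the blue tray's near (-y) slot.

Run:
```python
from h import *
place("blue",-.052,45)
pick(1,64.3,40)
```

```text
contact z 0.035 dF 3.9009562307187435
t 10.8 gap 0.08187430186414243
gap 0.05360734439056592 t 13.5167
gap 0.053770777134246626 disc px [348.17875791 141.73276515] bgr [  0.  88. 190.] t 15.95
```

View pics/view1.png

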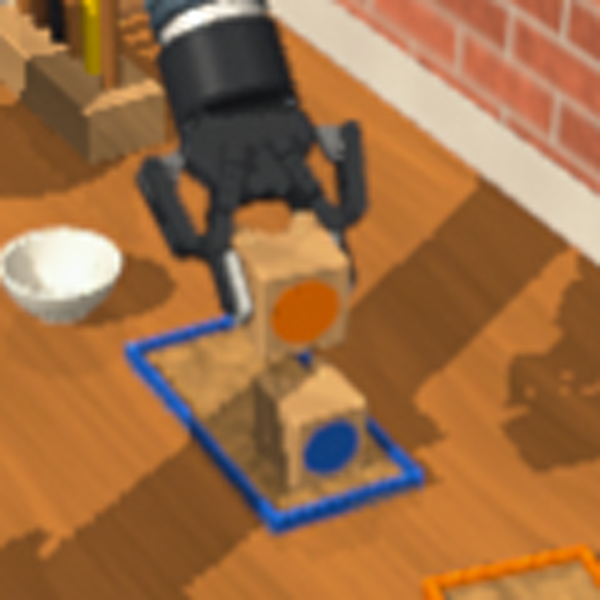

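The first block lies in the blue tray with its blue disc facing sideways (crop 330,445). The second shows an orange disc (348,142), so it goes in the orange tray.

Run:
```python
from h import *
place("orange",0,40)
pick(2,66.6,40)
```

```text
contact z 0.034 dF 3.131545305377847
t 20.5833 gap 0.08170672363706624
gap 0.05349616359074905 t 23.45
gap 0.05376835856533191 disc px [348.17875791 141.73276515] bgr [134.  66.  19.] t 26.075
```

View pics/view2.png

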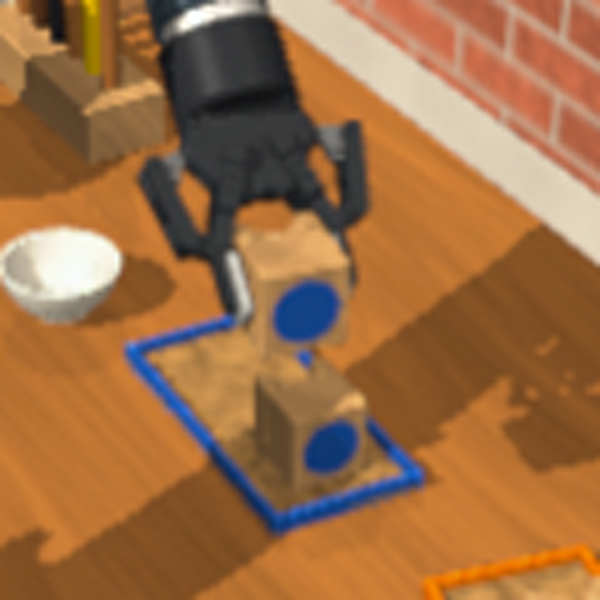

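Run:
```python
from h import *
place("blue",.050,40)
move_ptp([.45,.0,.32],list(quat(90,0,-1)))
shot("side","fs",(360,190),110,3.6); shot("top","ft",(315,170),100,4)
print(read_time_s())
```

```text
contact z 0.033 dF 6.816228096872638
t 30.9583 gap 0.08202680247787236
32.3167
```

View pics/fs.png

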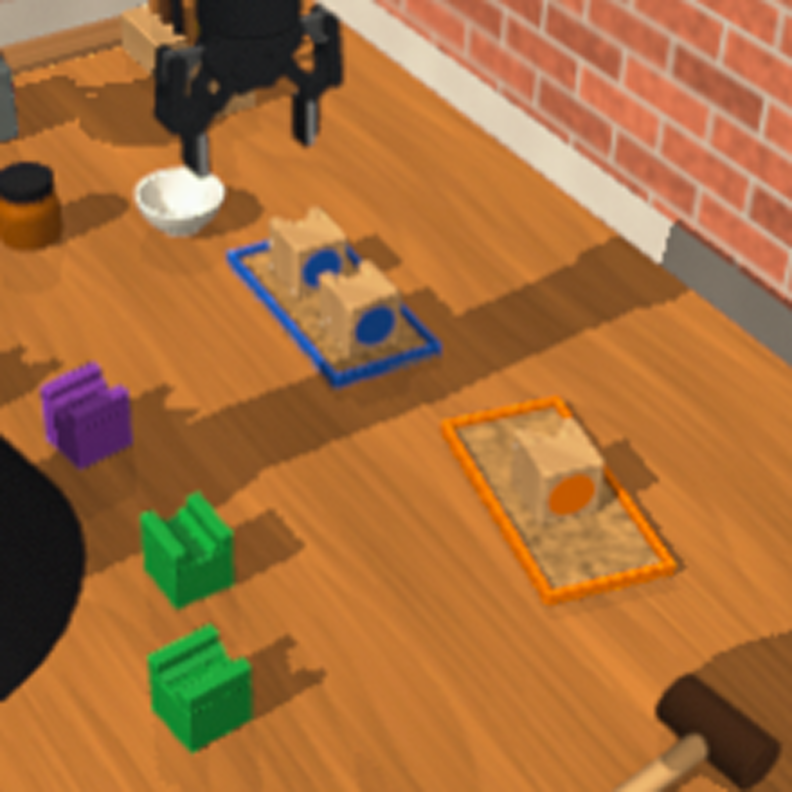

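View pics/ft.png

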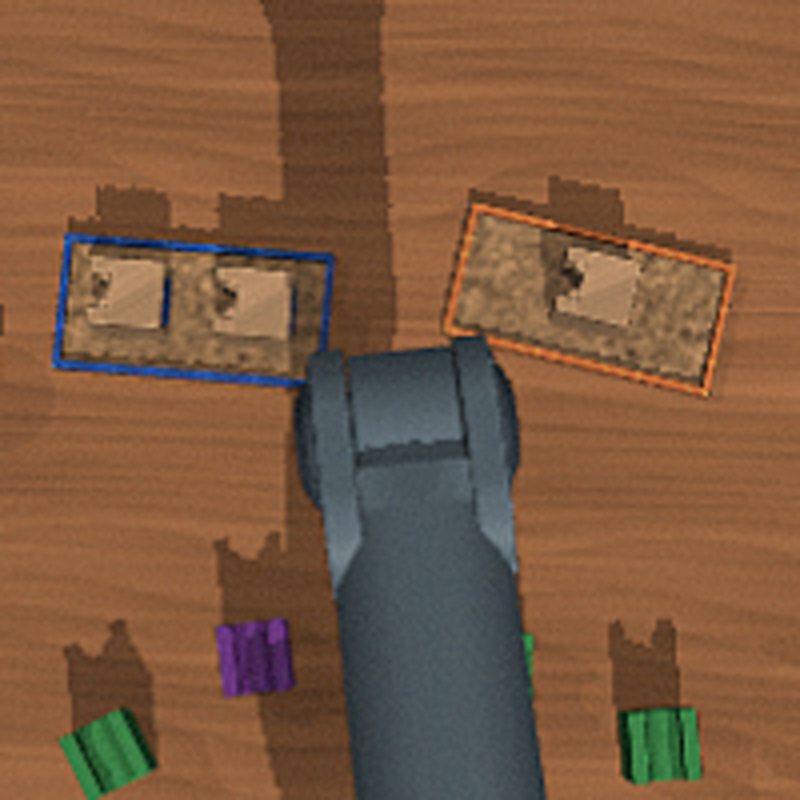

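Both blue-disc blocks lie flat inside the blue rims (top crop 125,290 and 255,300). The orange-disc block lies flat in the orange tray (600,285). All the discs face sideways. The bowl, jar, mallet and look-alikes appear undisturbed, and the gripper is clear of everything.

Run:
```python
from bench import *
sign_off()
```

```text
the job is handed in; nothing more can be done
```

I tipped each of the three pale blocks 90° in the gripper to see its disc in the side camera, then set it down on its side in the tray of the matching colour. The left and right blocks had blue discs and went in the blue tray; the middle block had an orange disc and went in the orange tray.

- **Setting down:** I lowered each block in 1 mm steps until it touched the tray floor, at 3 to 7 N, before opening the gripper. The job took about 32 s of the 72 s allowed.
- **Last checks:** The final side and top pictures show all three blocks flat inside the rims with their discs facing sideways and the gripper clear. The bowl, jar, mallet head and the green and purple look-alikes look unmoved. I judged that by eye, not by re-measuring; the last crops leave out part of the mallet handle, and one green block is mostly hidden by the arm in the top view.
- **Failed or disagreeing checks:** No final check failed. My first block and orange-tray fits failed on poor colour thresholds, which I corrected before moving the arm.

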